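# Lay a document tube in the tilting cradle

## Robot

A 6-joint arm with a two-finger parallel gripper is mounted at the origin on the work surface. World frame = base frame: x ahead of the robot, y to its left, z up, the work surface at z = 0. Lengths are in m, angles in rad, forces in N, time in s.
With the tool pointing down it reaches from about 0.375 to 0.975 m from the base axis. Payload 3.8 kg.
Tool frame: the origin (TCP) lies midway between the tips of the shut fingers; the grasp point (between the pads) lies 19 mm behind it; z points along the fingers, y is the line along which they close (so a half turn about z gives the same grasp; the last joint's range is limited). The gripper opens to 85 mm and grips with 20 to 120 N. Pads are 22 mm wide; open, the fingers measure 114 mm over their backs; the gripper's body (76 mm by 85 mm) begins 54 mm behind the grasp point. The pads swing forward as they close: fully open they stand 13 mm farther back than shut.
Start: joints at [-1.169, 0.264, 1.604, -0, 1.274, -0.037], TCP at [0.287, -0.611, 0.231] pointing down, gripper open.
Joint ranges: [-2.63, 2.63], [-0.94, 2.18], [0.31, 2.57], [-1.31, 4.45], [0, 2.66], [-2.55, 2.55]. Speed limits (rad/s): [2.57, 2.57, 3.14, 3.14, 3.14, 3.14].

## Interface

Orientations are given as a rotation vector (axis times angle).
In Python, from workcell import read_state, vision, ticket gives the robot as it stands. The module is installed in compiled form; this text tells all that it offers.
- The arm moves only by the tool jog_arm, never from a script. Its arguments are lists of equal length, an entry for each row: "turn": the turn, a rotation vector about the tool's x, y, z in rad, a list of three; "delta_pos": the shift along the tool's x, y, z in m, a list of three; "gripper": the finger opening in m, from 0 to 0.0854. In form: {"turn": [[rx, ry, rz], ...], "delta_pos": [[dx, dy, dz], ...], "gripper": [gripper, ...]}. A call has 1 to 20 rows; each row shifts and turns the commanded pose from where the row before left it, along the tool's axes as they then stand; what a row does not reach is not made up. A row lasts 1/12 s, in which the tool goes at most 41.7 mm and 7.16 degrees, less where a joint would pass 70% of its speed; a pose out of reach is approached as far as the arm can. A call with a gripper value outside its range is refused whole. The fingers move at their own pace and stop on an object; "grip_force" is the grip in N (left out, the last holds). Time passes only in rows, so rows that do not move let the fingers close. It gives the time, the measured TCP pose, the force, the opening and the grip force at its end, in the units of the state.
- read_state(): the state, without advancing time (a new reading comes with each control period).
- vision.read_camera(name): name is "side" or "top"; returns the picture (480x640x3 uint8, red, green, blue); there is no depth.
- vision.calibration(name): a dict with "vfov" (degrees; the focal length in pixels is half the picture's height over the tangent of half this angle, whatever the lens; pixels are square), "cx", "cy" (the principal point, pixels), "dist" ([k1, k2, p1, p2, k3] as OpenCV has them; the pictures are not rectified), "R" (3x3) and "t" (3): a world point X has camera coordinates R X + t. Camera axes: x right, y down, z forward; pixel columns grow to the right and rows downward; lengths in m; the calibration is good to about 2 mm. A picture is of the moment at which its call begins. calibration takes no time and is no camera call.
- ticket.finish_job(): hands the job in; it is judged then, once.
The state is a dict: "time": time; "q": joint angles; "joint_vel": joint speeds; "joint_torque": joint torques, N m; "tool_pos": TCP position; "tcp_rot": TCP orientation; "wrist_force": force on the tool from outside, world axes, zero at the start; "torque": the same for the moment, N m; "width": opening from 0.0 (shut) to 1.0 (fully open); "grip_force": force on a finger pad.
Only numpy, scipy, OpenCV 4.12 (cv2) and the standard library are available. Lean on these libraries where they do the work, as an engineer would, in place of code of your own. Each camera call takes 0.05 s, during which the arm holds its last target. There are 200 camera calls.

## Task

Stand the cardboard document tube upright on the table right up against the open mouth of the raised wooden V-trough, then tip tube and trough over together until the trough lies flat on its board with the tube on its side in the V, easing it down rather than letting the tube topple or fall. Then push the stiff red bolt knob fully home, away from the hinge, to lock the trough down, and let go. Leave the jar, the mug and the two wooden discs where they are.

Things in the scene. Friction and masses are not known exactly. Their poses are not given: they have to be found in the camera images.
- tube: Loose rigid cardboard document tube with black end caps and a green band 125 to 137 mm above its foot: a closed cylinder 56 mm in diameter and 200 mm long, 0.2 to 0.4 kg, standing upright on the table at first. Origin: centre of its foot; z runs along the tube to its top. It and the jar may have swapped places.
- tube_mid (a point): Middle of the tube, on its axis 100 mm from the foot.
- cradle: Tilting tube cradle fixed to the table: a brown wooden board 12 mm thick (local x -4 to 200 mm, y -70 to 110 mm) with a hinged V-trough and a bolt. Origin: on the table directly below the middle of the hinge axis; x points from the hinge along the board (the way the trough goes down), y to the side of the bolt, z up. Hinge ears at y = +-52 mm are 40 mm high and reach x = +-12 mm.
- stand_spot (a point): Point of the bare table in front of the upright trough, at the cradle's x = -40, y = 0 mm: where the centre of the tube's foot is when the standing tube touches both faces of the upright V. Tube and trough go over together when the tube is pushed no higher than the trough's top end (150 mm); pushed higher, its foot may kick out.
- hinge_mid (a point): Middle of the trough's hinge axis, 26 mm above the table; the axis is parallel to the cradle's y.
- trough (a joint): Tilt of the V-trough in rad: 0 = upright, its mouth facing the cradle's -x; pi/2 = flat on the board, V open upward (end stop). Its top goes towards the cradle's +x. Stiff friction hinge (about 1 N m): it stays where it is left and carries the tube's weight; tipping takes 7 to 10 N at 130 mm from the hinge. Starts at 0 to 0.1.
- trough_top (a point): Top end of the pale wooden V-trough, on its inner apex line, 124 mm from the hinge (150 mm above the table when upright). The right-angled V is of 8 mm wood, open at both ends, its apex line passing through the hinge axis; faces 46 mm wide, mouth 65 mm wide; upright it starts 11 mm above the table. A steel lug sticks out of its bolt side to y = 100 mm, 105 mm from the hinge.
- v_mid (a point): Point of the trough, moving with it, where the tube's middle belongs: 40 mm out of the V's apex line on its mid-plane (the axis of a tube that touches both faces), 74 mm from the hinge along the trough. Its z axis runs along the trough away from the hinge, y is parallel to the hinge, -x points out of the V's mouth. Flat, it lies 66 mm above the table and the lying tube's top is 94 mm above the table.
- bolt (a joint): Travel of the slide bolt in m: 0 = fully drawn back, 0.040 = fully home (end stop). Slides along the cradle's +x, away from the hinge; stiff friction of about 6 N, stays where left; starts drawn back or nearly so. Home, its rod runs through the lug of the flat trough.
- bolt_knob (a point): Centre of the top of the bolt's red upright knob (16 mm in diameter, rising from 26 to 75 mm above the table), at the cradle's y = 85 mm and x = 45 mm + bolt travel. Steel guide blocks 38 mm high stand under its path at x = 18 and 99 mm.
- jar: Loose upright jar with a white lid, 66 mm in diameter, 110 mm tall; a bystander. Origin: centre of its underside.
- mug: Loose blue mug, 80 mm in diameter, 90 mm tall; a bystander. Origin: centre of its underside.
- disc: Loose wooden disc with a black rim on top, 90 mm in diameter, 30 mm high; a bystander. Origin: centre of its underside.
- disc2: Another disc like disc; a bystander.
There are look-alikes about, which are no part of the job. Several things look just like the tube: the one meant starts farthest to the robot's right.

How it is judged:
By the outcome, as a careful person would: the job done as asked, in the order asked, and still so for the second after the job is handed in, with the robot touching nothing.
It also fails if it takes over 72 s, if anything falls off the work surface, if the arm or the gripper's body presses on something with over 40 N, if the wrist force passes 120 N, or if a joint passes its speed limit or range.

## Working session

There is one attempt and no reset: what is moved stays moved. The work goes in short steps, Python scripts to look and compute and a tool call to move; the robot and the scene stay as the last step left them, time stands still between calls to the robot, and variables do not carry over. Pictures are saved under pics/ and viewed, at most 10 in all, crops included, and the job is handed in when it is done.

Besides the shell and the picture viewer there is one more tool, called after "Emit:" by a JSON object that holds its "name" and its "arguments", one argument or row to a line. jog_arm: Moves the arm, as the interface text tells. Its arguments: {"type":"object","properties":{"turn":{"type":"array","items":{"type":"array","items":{"type":"number"}}},"delta_pos":{"type":"array","items":{"type":"array","items":{"type":"number"}}},"gripper":{"type":"array","items":{"type":"number"}},"grip_force":{"type":"number"}},"required":["turn","delta_pos","gripper"]}

```bash
mkdir -p pics
python3 - <<'E'
from workcell import read_state, vision
import cv2,json
for n in("top","side"):
    im=vision.read_camera(n); cv2.imwrite(f"pics/{n}0.png",im[:,:,::-1])
    print(n,vision.calibration(n))
s=read_state();print(s)
E
```

```text
top {'vfov': 53.8115266813821, 'cx': 322.5196874308614, 'cy': 239.83795921361985, 'dist': array([-0.08679108,  0.        ,  0.        ,  0.        ,  0.        ]), 'R': array([[-0.0036129 , -0.99947426, -0.03222032],
       [-0.98755428,  0.0086324 , -0.15704147],
       [ 0.15723704,  0.03125194, -0.98706627]]), 't': array([0.0420359 , 0.5646938 , 1.01798134])}
side {'vfov': 48.680917040169945, 'cx': 323.47600811914316, 'cy': 235.80611335640356, 'dist': array([-0.03697956,  0.        ,  0.        ,  0.        ,  0.        ]), 'R': array([[-0.95025225, -0.311267  , -0.01155453],
       [-0.21860947,  0.69288854, -0.68710653],
       [ 0.22187959, -0.65039859, -0.72646481]]), 't': array([0.54084962, 0.17419031, 1.25708797])}
{'time': 0.1, 'q': array([-1.16889467e+00,  2.64704988e-01,  1.60528238e+00,  3.50907983e-07,
        1.27372851e+00, -3.69108981e-02]), 'joint_vel': array([-0.00017762, -0.00165951, -0.00355189, -0.00112245,  0.00061403,
       -0.00120164]), 'joint_torque': array([ 2.10215976e-04, -5.16707611e+01, -3.68590415e+01, -6.63799051e-05,
        6.29363189e-03, -1.62473947e-05]), 'tool_pos': array([ 0.28650445, -0.61041443,  0.23004397]), 'tcp_rot': array([-3.06424078e+00, -6.83313554e-01,  6.04355915e-04]), 'wrist_force': array([ 0.3915994 ,  0.76012905, -0.04804799]), 'torque': array([ 0.00034879, -0.00878913,  0.01860345]), 'grip_force': 0.0, 'width': 1.0021631592991118}
```

View pics/top0.png

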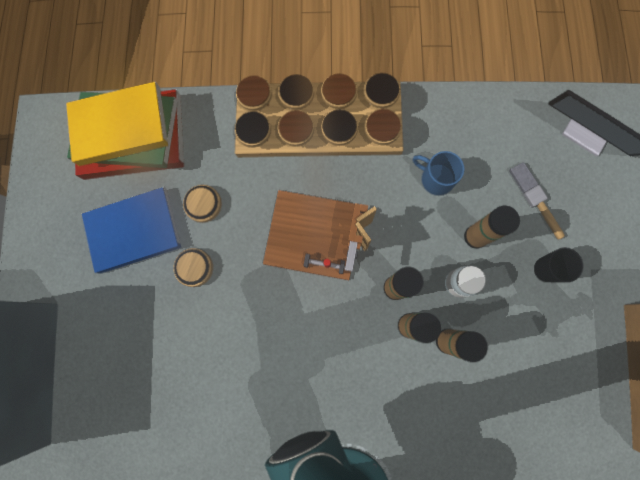

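View pics/side0.png

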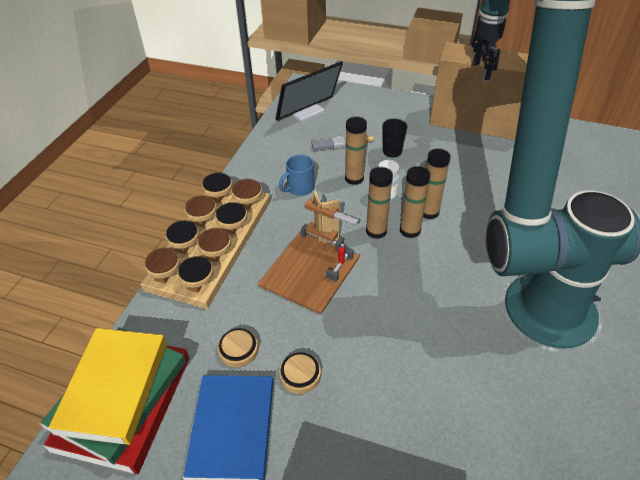

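Top view: tube look-alikes have caps at (404,283), (426,327), (469,346) and (503,221). There is also a black cup at (560,265) with no cardboard body or band, and the jar at (469,281). The cradle board is around (315,235), with its mouth facing image right (world -y). By the description the tube is the rightmost one, at (503,221). I'll measure it and check it in a crop.

```bash
cat > h.py <<'E'
import numpy as np, cv2
from workcell import read_state, vision
def cal(n):
    c=vision.calibration(n); f=240/np.tan(np.radians(c['vfov'])/2)
    return c,np.array([[f,0,c['cx']],[0,f,c['cy']],[0,0,1]])
def plane(n,p,z):
    c,K=cal(n); u=cv2.undistortPoints(np.array(p,float).reshape(-1,1,2),K,c['dist'],P=None).reshape(-1,2)
    d=np.c_[u,np.ones(len(u))]@c['R']; o=-c['R'].T@c['t']
    return o+d*((z-o[2])/d[:,2])[:,None]
def proj(n,X):
    c,K=cal(n); return cv2.projectPoints(np.array(X,float).reshape(-1,1,3),cv2.Rodrigues(c['R'])[0],c['t'],K,c['dist'])[0].reshape(-1,2)
def caps(n,im,pts,z):
    out=[]
    m=(im.max(2)<48).astype(np.uint8)
    _,lab,st,ce=cv2.connectedComponentsWithStats(m)
    for p in pts:
        l=lab[p[1],p[0]]; 
        out.append((p,ce[l].round(1),st[l].tolist()))
    return out
E
python3 - <<'E'
from h import *
t=cv2.imread('pics/top0.png');s=cv2.imread('pics/side0.png')
# tops by rough centres
for n,P in(("top",[(404,283),(426,327),(469,346),(503,221)]),("side",[(381,175),(418,174),(438,156),(356,125)])):
    print(n,plane(n,P,.2).round(3)[:,:2].tolist())
for n,im,P in(("top",t,[(404,283),(426,327),(469,346),(503,221)]),("side",s,[(381,175),(418,174),(438,156),(356,125)])):
    for r in caps(n,im,P,.2): print(n,r, plane(n,[r[1]],.19).round(4)[0,:2])
print(plane("top",[(278,191),(372,204),(350,279),(264,265)],.012).round(4))
a=cv2.resize(t[160:300,250:390],None,fx=4,fy=4,interpolation=cv2.INTER_CUBIC)
b=cv2.resize(t[190:270,450:530],None,fx=2.8,fy=2.8,interpolation=cv2.INTER_CUBIC)
c=cv2.resize(s[110:190,320:400],None,fx=2.8,fy=2.8,interpolation=cv2.INTER_CUBIC)
o=np.zeros((560,784,3),np.uint8);o[:,:560]=a;o[:224,560:]=b;o[224:448,560:]=c
cv2.imwrite('pics/crop1.png',o)
cv2.imwrite('pics/crop2.png',cv2.resize(s[170:320,250:370],None,fx=4,fy=4,interpolation=cv2.INTER_CUBIC))
E
```

```text
top [[0.457, -0.12], [0.374, -0.159], [0.338, -0.238], [0.574, -0.315]]
side [[0.459, -0.122], [0.374, -0.153], [0.339, -0.238], [0.574, -0.306]]
top ((404, 283), array([317.6, 238.8]), [0, 0, 640, 480, 301144]) [0.544  0.0435]
top ((426, 327), array([427. , 330.5]), [410, 318, 34, 24, 470]) [ 0.3674 -0.1621]
top ((469, 346), array([470.9, 345.9]), [456, 332, 31, 29, 702]) [ 0.3379 -0.2439]
top ((503, 221), array([501.2, 225.8]), [489, 212, 29, 23, 230]) [ 0.5665 -0.3144]
side ((381, 175), array([380.4, 176.7]), [370, 168, 22, 19, 355]) [ 0.4612 -0.1274]
side ((418, 174), array([417.8, 176. ]), [406, 167, 24, 19, 368]) [ 0.374  -0.1576]
side ((438, 156), array([438.3, 157.8]), [428, 149, 22, 18, 326]) [ 0.3379 -0.2442]
side ((356, 125), array([355.7, 125. ]), [346, 117, 20, 17, 269]) [ 0.5785 -0.32  ]
[[ 0.6884  0.1447  0.012 ]
 [ 0.6543 -0.0767  0.012 ]
 [ 0.479  -0.0229  0.012 ]
 [ 0.5125  0.1752  0.012 ]]
```

View pics/crop1.png

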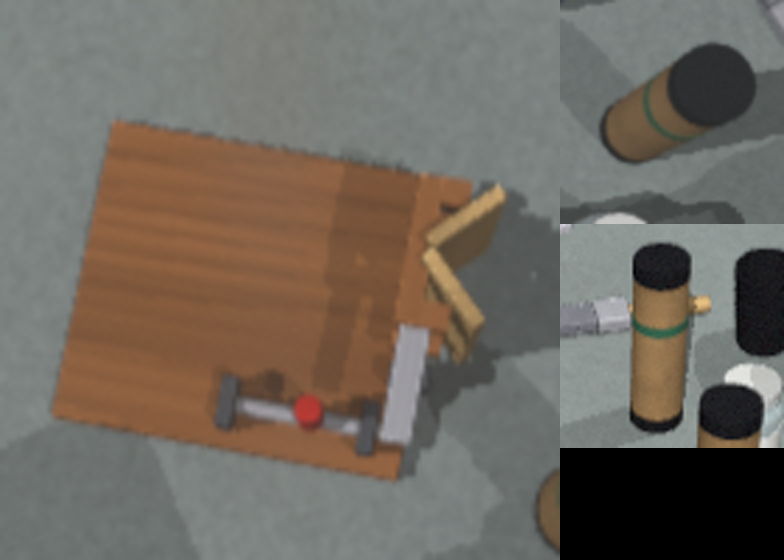

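View pics/crop2.png

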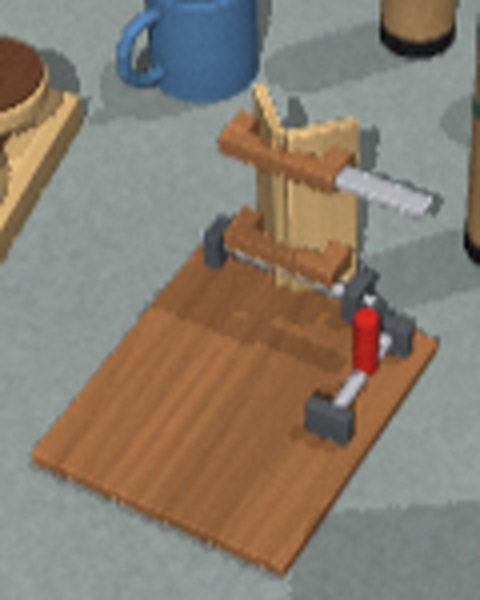

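The crop confirms it: cap at (503,221), cardboard body with green band. Board corners in the top view are (278.7,190.5), (263.2,263.7) and (349,280). In the side view they are (258.7,285), (321.2,313.7) and (359.2,255.7). The knob top is at top (327,263) and side (341.5,248).

Run:
```python
from h import *
from scipy.optimize import least_squares
L=np.array([(.2,-.07),(.2,.11),(-.004,.11)])
T=plane("top",[(278.7,190.5),(263.2,263.7),(349,280)],.012)[:,:2];S=plane("side",[(258.7,285),(321.2,313.7),(359.2,255.7)],.012)[:,:2]
print(T.round(4).tolist(),S.round(4).tolist())
def fit(P,L):
    m=P.mean(0);l=L.mean(0);A=(L-l).T@(P-m);a=np.arctan2(A[0,1]-A[1,0],A[0,0]+A[1,1])
    R=np.array([[np.cos(a),-np.sin(a)],[np.sin(a),np.cos(a)]]);t=m-R@l
    return a,R,t,(L@R.T+t-P).round(4).tolist()
for P,l in((T,L),(S,L),(np.r_[T,S],np.r_[L,L])):
    a,R,t,r=fit(P,l);print(a,t,r)
loc=lambda p:((p[:,:2]-t)@R).round(4).tolist()
print("stand",R@[-.04,0]+t)
print("knob",loc(plane("top",[(327,263)],.075)),loc(plane("side",[(341.5,248)],.075)))
print("apex",loc(plane("top",[(356.9,221.5)],.15)), "mouth",loc(plane("top",[(375,206.3),(370,241)],.15)))
for n,im in(("top",cv2.imread('pics/top0.png')),("side",cv2.imread('pics/side0.png'))):
    hsv=cv2.cvtColor(im,cv2.COLOR_BGR2HSV)
    m=cv2.inRange(hsv,(0,150,120),(6,255,255))|cv2.inRange(hsv,(174,150,120),(180,255,255)); _,_,st,ce=cv2.connectedComponentsWithStats(m); print(n,[(x.tolist(),c.round(1)) for x,c in zip(st,ce) if 15<x[4]<300])
    # cap: fit via grayscale threshold in window
c=[(503,221)];
for n,w in(("top",(480,195,60,65)),("side",(340,110,32,80))):
    im=cv2.imread(f'pics/{n}0.png');x,y,W,H=w;g=im[y:y+H,x:x+W];m=((g.max(2)<60)&(np.ptp(g.astype(int),2)<16)).astype(np.uint8)
    _,_,st,ce=cv2.connectedComponentsWithStats(m);print(n,[(s.tolist(),(q+[x,y]).round(1)) for s,q in zip(st,ce) if s[4]>40])
# other things: foot side & predictions
for g in((.577,-.312),(.457,-.121)):
  print(g,proj("top",[(*g,.2),(*g,0)]).round(1).tolist(),proj("side",[(*g,.2),(*g,0)]).round(1).tolist())
print("jar",plane("top",[(469,281)],.11),"mug",plane("top",[(442,174)],.09))
```

```text
[[0.6896, 0.1431], [0.5155, 0.1772], [0.4767, -0.0206]] [[0.6868, 0.1516], [0.5137, 0.1859], [0.4773, -0.0151]]
1.3779769647468663 [ 0.58438807 -0.03926435] [[0.0019, 0.0005], [-0.0008, 0.001], [-0.0011, -0.0015]]
1.389654677495065 [ 0.5846805 -0.0313844] [[0.0028, 0.0011], [-0.0012, -0.0007], [-0.0015, -0.0004]]
1.383819148716236 [ 0.58453517 -0.03532666] [[0.0009, 0.0051], [-0.0019, 0.0045], [-0.001, 0.0018], [0.0037, -0.0034], [-0.0001, -0.0042], [-0.0016, -0.0037]]
stand [ 0.57709958 -0.07462949]
knob [[0.0483, 0.0857]] [[0.0487, 0.0823]]
apex [[0.0007, -0.0008]] mouth [[-0.0303, -0.0385], [-0.0322, 0.0341]]
top [([161, 90, 14, 4, 31], array([167.3,  91.6])), ([324, 259, 6, 7, 37], array([326.6, 261.9]))]
side [([338, 247, 7, 17, 89], array([340.7, 254.8]))]
top [([0, 0, 60, 65, 3200], array([510.8, 228.5])), ([9, 11, 31, 30, 699], array([503.7, 220.3]))]
side [([0, 0, 32, 80, 2193], array([355.4, 151.4])), ([6, 7, 20, 17, 279], array([355.7, 124.8])), ([5, 66, 19, 8, 64], array([353.7, 180.7]))]
(0.577, -0.312) [[501.3, 219.5], [472.6, 236.5]] [[355.5, 123.6], [353.4, 179.7]]
(0.457, -0.121) [[404.7, 282.8], [392.6, 288.6]] [[381.7, 175.5], [376.7, 232.3]]
jar [[ 0.46532803 -0.26784346  0.11      ]] mug [[ 0.70213478 -0.22627824  0.09      ]]
```

```bash
cat >> h.py <<'E'
from scipy.spatial.transform import Rotation as Ro
YAW=1.378; T0=np.array([.5844,-.0385]); RC=np.array([[np.cos(YAW),-np.sin(YAW)],[np.sin(YAW),np.cos(YAW)]])
def W(x,y,z=0): return np.r_[RC@[x,y]+T0,z]
def loc(p): p=np.atleast_2d(p); return np.c_[(p[:,:2]-T0)@RC,p[:,2:]]
def goal(p,tilt=0.):
    """tool-frame shift, turn to reach world p; tool y || cradle -/+y; tilt: tool z swings toward cradle +x"""
    s=read_state(); R=Ro.from_rotvec(s['tcp_rot']); M=R.as_matrix()
    zc=np.r_[RC@[np.sin(tilt),0],-np.cos(tilt)]; yc=np.r_[RC@[0,1],0]
    if yc@M[:,1]<0: yc=-yc
    G=np.c_[np.cross(yc,zc),yc,zc]
    return (M.T@(np.array(p)-s['tool_pos'])).round(4), Ro.from_matrix(M.T@G).as_rotvec().round(4), loc(s['tool_pos']).round(4)[0]
E
python3 - <<'E'
from h import *
th=np.linspace(0,2*np.pi,60)
def circ(g,z): return np.c_[g[0]+.028*np.cos(th),g[1]+.028*np.sin(th),0*th+z]
def res(g):
    t=np.r_[proj("top",circ(g,.2))]; 
    s=proj("side",circ(g,.2)); f=proj("side",circ(g,0))
    return [t[:,0].max()-519.5,t[:,1].min()-205.5,s[:,0].min()-345.5,s[:,0].max()-365.5,s[:,1].min()-116.5,f[:,1].max()-183.5,f[:,0].min()-344.5,f[:,0].max()-363.5]
from scipy.optimize import least_squares
r=least_squares(res,[.575,-.314]);print("tube",r.x,np.array(r.fun).round(1))
S=plane("side",[(258.7,285),(321.2,313.7),(359.2,255.7)],.0)[:,:2]; print(loc(np.c_[S,0*S[:,0]]))
print("knob",loc(plane("top",[(326.8,262)],.075)),loc(plane("side",[(341,249)],.075)))
print("apex",loc(plane("top",[(356.9,221.5)],.15)), "mouth",loc(plane("top",[(375,206.3),(370,241)],.15)),"lug",loc(plane("top",[(250+392/4,160+442/4)],.131)))
print(goal([*r.x,.231]))
print("stand",W(-.04,0))
E
```

```text
tube [ 0.57786754 -0.31971689] [ 0.  -0.6  0.3  0.8 -0.3  0.6  0.  -0.3]
[[ 0.19894821 -0.07043192  0.        ]
 [ 0.19941786  0.10805445  0.        ]
 [-0.00717397  0.10531373  0.        ]]
knob [[0.05179143 0.08441276 0.075     ]] [[0.05484389 0.08351855 0.075     ]]
apex [[ 0.00380222 -0.00027827  0.15      ]] mouth [[-0.02695075 -0.03816791  0.15      ]
 [-0.02925844  0.03437852  0.15      ]] lug [[0.00354153 0.09946086 0.131     ]]
(array([ 0.3873, -0.1394, -0.0006]), array([-0.0019, -0.0011, -0.9392]), array([-0.6184,  0.1828,  0.23  ]))
stand [ 0.57673583 -0.07775889  0.        ]
```

Emit:
{"name": "jog_arm", "arguments": {
  "turn": [
    [0, 0, 0],
    [0, 0, 0],
    [0, 0, 0],
    [0, 0, 0],
    [0, 0, 0],
    [0, 0, 0],
    [0, 0, 0],
    [0, 0, 0],
    [0, 0, 0],
    [0, 0, 0],
    [0, 0, 0],
    [0, 0, -0.1174],
    [0, 0, -0.1174],
    [0, 0, -0.1174],
    [0, 0, -0.1174],
    [0, 0, -0.1174],
    [0, 0, -0.1174],
    [0, 0, -0.1174],
    [0, 0, -0.1174]
  ],
  "delta_pos": [
    [0.0352, -0.0127, 0],
    [0.0352, -0.0127, 0],
    [0.0352, -0.0127, 0],
    [0.0352, -0.0127, 0],
    [0.0352, -0.0127, 0],
    [0.0352, -0.0127, 0],
    [0.0352, -0.0127, 0],
    [0.0352, -0.0127, 0],
    [0.0352, -0.0127, 0],
    [0.0352, -0.0127, 0],
    [0.0352, -0.0127, 0],
    [0, 0, 0],
    [0, 0, 0],
    [0, 0, 0],
    [0, 0, 0],
    [0, 0, 0],
    [0, 0, 0],
    [0, 0, 0],
    [0, 0, 0]
  ],
  "gripper": [0.0854, 0.0854, 0.0854, 0.0854, 0.0854, 0.0854, 0.0854, 0.0854, 0.0854, 0.0854, 0.0854, 0.0854, 0.0854, 0.0854, 0.0854, 0.0854, 0.0854, 0.0854, 0.0854],
  "grip_force": 40
}}

```text
time: 1.68
tool_pos: [0.5776, -0.3198, 0.2305]
tcp_rot: [-2.418, -2.004, 0.001]
wrist_force: [-0.4, 1.0, 0.3]
width: 0.999
grip_force: 0.0
```

Run:
```python
from h import *
print(goal([.5779,-.3197,.157])); print(read_state()['q'])
```

```text
(array([0.0001, 0.0004, 0.0735]), array([-0.0013, -0.0005,  0.0059]), array([-0.2774, -0.0472,  0.2305]))
[-5.43407358e-01  2.37632896e-01  1.63793619e+00  1.59423801e-05
  1.26737495e+00 -3.56495555e-01]
```

Emit:
{"name": "jog_arm", "arguments": {
  "turn": [
    [0, 0, 0],
    [0, 0, 0],
    [0, 0, 0],
    [0, 0, 0],
    [0, 0, 0],
    [0, 0, 0],
    [0, 0, 0],
    [0, 0, 0],
    [0, 0, 0],
    [0, 0, 0],
    [0, 0, 0],
    [0, 0, 0]
  ],
  "delta_pos": [
    [0, 0, 0.0175],
    [0, 0, 0.0175],
    [0, 0, 0.0175],
    [0, 0, 0.0175],
    [0, 0, 0],
    [0, 0, 0],
    [0, 0, 0],
    [0, 0, 0],
    [0, 0, 0],
    [0, 0, 0],
    [0, 0, 0],
    [0, 0, 0]
  ],
  "gripper": [0.0854, 0.0854, 0.0854, 0.0854, 0.0854, 0.045, 0.045, 0.045, 0.045, 0.045, 0.045, 0.045],
  "grip_force": 40
}}

```text
time: 2.68
tool_pos: [0.5788, -0.3206, 0.1629]
tcp_rot: [2.423, 1.996, 0.001]
wrist_force: [1.1, 0.2, 5.0]
width: 0.646
grip_force: 43.4
```

Run:
```python
from h import *
s=read_state();print(s['width'],s['grip_force'],s['wrist_force'],goal([.5779,-.3197,.19]),goal(W(-.047,0,.19)))
```

```text
0.6463908169543569 43.37411284446716 [1.05789844 0.15660538 5.00894116] (array([ 0.0007, -0.001 , -0.0271]), array([ 0.0025,  0.001 , -0.    ]), array([-0.278 , -0.0485,  0.1629])) (array([ 0.2309, -0.0485, -0.0274]), array([ 0.0025,  0.001 , -0.    ]), array([-0.278 , -0.0485,  0.1629]))
```

Emit:
{"name": "jog_arm", "arguments": {
  "turn": [
    [0, 0, 0],
    [0, 0, 0],
    [0, 0, 0],
    [0, 0, 0],
    [0, 0, 0],
    [0, 0, 0],
    [0, 0, 0],
    [0, 0, 0],
    [0, 0, 0],
    [0, 0, 0],
    [0, 0, 0],
    [0, 0, 0],
    [0, 0, 0],
    [0, 0, 0],
    [0, 0, 0],
    [0, 0, 0],
    [0, 0, 0],
    [0, 0, 0],
    [0, 0, 0],
    [0, 0, 0]
  ],
  "delta_pos": [
    [0, 0, -0.01],
    [0, 0, -0.01],
    [0, 0, -0.01],
    [0.015, -0.0032, 0],
    [0.015, -0.0032, 0],
    [0.015, -0.0032, 0],
    [0.015, -0.0032, 0],
    [0.015, -0.0032, 0],
    [0.015, -0.0032, 0],
    [0.015, -0.0032, 0],
    [0.015, -0.0032, 0],
    [0.015, -0.0032, 0],
    [0.015, -0.0032, 0],
    [0.015, -0.0032, 0],
    [0.015, -0.0032, 0],
    [0.015, -0.0032, 0],
    [0.015, -0.0032, 0],
    [0.005, -0.003, 0],
    [0, 0, 0],
    [0, 0, 0]
  ],
  "gripper": [0.045, 0.045, 0.045, 0.045, 0.045, 0.045, 0.045, 0.045, 0.045, 0.045, 0.045, 0.045, 0.045, 0.045, 0.045, 0.045, 0.045, 0.045, 0.045, 0.045]
}}

```text
time: 4.35
tool_pos: [0.5722, -0.0998, 0.1913]
tcp_rot: [2.424, 1.998, -0.001]
wrist_force: [1.1, -0.6, -3.4]
width: 0.64
grip_force: 43.5
```

Run:
```python
from h import *
s=read_state();print(s['width'],s['grip_force'],s['wrist_force'],goal(W(-.04,0,.19)))
o=np.zeros((560,800,3),np.uint8)
for i,(n,(x,y)) in enumerate((("top",(310,170)),("side",(280,130)))):
    im=vision.read_camera(n)[:,:,::-1]; o[:,i*400:i*400+400]=cv2.resize(im[y:y+140,x:x+100],None,fx=4,fy=4,interpolation=cv2.INTER_CUBIC)
cv2.imwrite('pics/c3.png',o)
```

```text
0.6404652043980947 43.514190316200256 [ 1.0566814  -0.58172457 -3.41555772] (array([0.0225, 0.0003, 0.0013]), array([0.0002, 0.0007, 0.001 ]), array([-0.0625,  0.0003,  0.1913]))
```

View pics/c3.png

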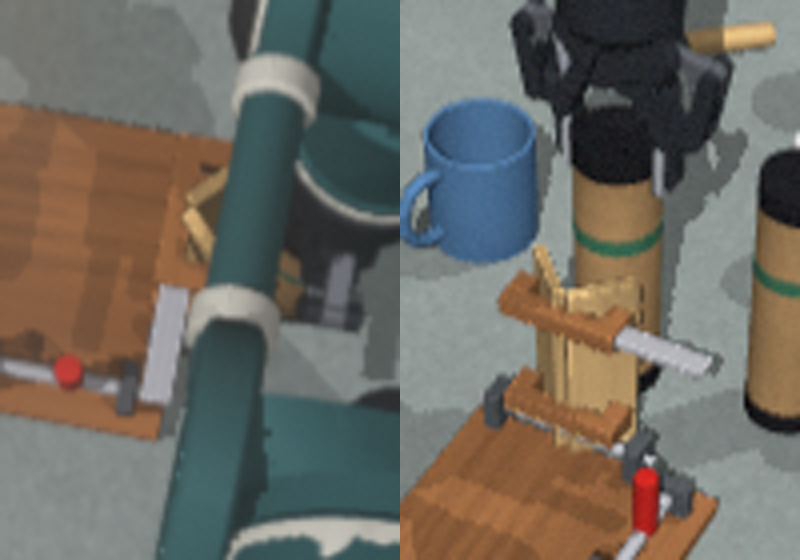

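The tube is held upright and square in front of the V, with its band at about side (435,190). Next I lower it and press it gently into the V.

Emit:
{"name": "jog_arm", "arguments": {
  "turn": [
    [0, 0, 0],
    [0, 0, 0],
    [0, 0, 0],
    [0, 0, 0],
    [0, 0, 0],
    [0, 0, 0],
    [0, 0, 0],
    [0, 0, 0],
    [0, 0, 0],
    [0, 0, 0]
  ],
  "delta_pos": [
    [0.004, 0, 0.006],
    [0.004, 0, 0.006],
    [0.004, 0, 0.006],
    [0.004, 0, 0.006],
    [0.001, 0, 0.001],
    [0.001, 0, 0.001],
    [0.001, 0, 0],
    [0.001, 0, 0],
    [0.001, 0, 0],
    [0, 0, 0]
  ],
  "gripper": [0.045, 0.045, 0.045, 0.045, 0.045, 0.045, 0.045, 0.045, 0.045, 0.045]
}}

```text
time: 5.28
tool_pos: [0.5767, -0.0795, 0.1658]
tcp_rot: [2.424, 1.997, 0.001]
wrist_force: [-0.0, -0.3, -3.7]
width: 0.643
grip_force: 43.5
```

Run:
```python
from h import *
s=read_state();print(s['width'],s['grip_force'],RC.T@s['wrist_force'][:2],s['wrist_force'][2],s['torque'],goal(W(-.04,0,.163)))
```

```text
0.6427690516405591 43.53648662567139 [-0.34263122 -0.06667883] -3.727460515039101 [-0.156591   -0.11535716  0.01054422] (array([ 0.0017, -0.0003,  0.0028]), array([0.0012, 0.0004, 0.0002]), array([-0.0417, -0.0003,  0.1658]))
```

Emit:
{"name": "jog_arm", "arguments": {
  "turn": [
    [0, 0, 0],
    [0, 0, 0],
    [0, 0, 0],
    [0, 0, 0]
  ],
  "delta_pos": [
    [0.001, 0, 0],
    [0.001, 0, 0],
    [0.001, 0, 0],
    [0, 0, 0]
  ],
  "gripper": [0.045, 0.045, 0.045, 0.045]
}}

```text
time: 5.62
tool_pos: [0.5776, -0.0784, 0.1659]
tcp_rot: [2.421, 1.995, -0.002]
wrist_force: [0.9, -7.4, -4.0]
width: 0.647
grip_force: 43.5
```

Run:
```python
from h import *
s=read_state();print(s['width'],s['grip_force'],RC.T@s['wrist_force'][:2],s['wrist_force'][2],s['torque'],goal(W(-.04,0,.163)))
```

```text
0.6473647330496599 43.53946387767792 [-7.11932013 -2.31439096] -3.969151843045667 [-1.32472331 -0.17526351  0.13143877] (array([ 0.0005, -0.0009,  0.0029]), array([0.0026, 0.0035, 0.0006]), array([-0.0405, -0.0009,  0.1659]))
```

Emit:
{"name": "jog_arm", "arguments": {
  "turn": [
    [0, 0, 0],
    [0, 0, 0],
    [0, 0, 0],
    [0, 0, 0],
    [0, 0, 0],
    [0, 0, 0],
    [0, 0, 0],
    [0, 0, 0],
    [0, 0, 0],
    [0, 0, 0],
    [0, 0, 0]
  ],
  "delta_pos": [
    [-0.001, 0, 0.001],
    [-0.0005, 0, 0.001],
    [0, 0, 0.001],
    [0, 0, 0],
    [0, 0, 0],
    [0, 0, 0],
    [0, 0, 0],
    [0, 0, 0],
    [0, 0, -0.01],
    [0, 0, -0.03],
    [0, 0, -0.03]
  ],
  "gripper": [0.045, 0.045, 0.045, 0.045, 0.06, 0.07, 0.08, 0.08, 0.08, 0.08, 0.08]
}}

```text
time: 6.53
tool_pos: [0.5749, -0.0773, 0.2316]
tcp_rot: [-2.422, -1.995, 0.004]
wrist_force: [1.0, -0.0, -0.0]
width: 0.939
grip_force: 0.0
```

Run:
```python
from h import *
s=read_state();print(s['width'],s['grip_force'],s['wrist_force'],goal(W(-.19,0,.25)))
```

```text
0.9386497419908909 0.0 [ 1.01415529 -0.04107829 -0.00379463] (array([-0.1501,  0.0018, -0.0184]), array([-0.0048, -0.0003,  0.0001]), array([-0.0399,  0.0019,  0.2316]))
```

Emit:
{"name": "jog_arm", "arguments": {
  "turn": [
    [0, 0, 0],
    [0, 0, 0],
    [0, 0, 0],
    [0, 0, 0],
    [0, 0, 0],
    [0, 0, 0],
    [0, 0.1, 0],
    [0, 0.1, 0],
    [0, 0.1, 0],
    [0, 0.1, 0],
    [0, 0.1, 0],
    [0, 0.1, 0],
    [0, 0.1, 0],
    [0, 0, 0]
  ],
  "delta_pos": [
    [0, 0, -0.018],
    [-0.025, 0, 0],
    [-0.025, 0, 0],
    [-0.025, 0, 0],
    [-0.025, 0, 0],
    [-0.025, 0, 0],
    [0, 0, 0],
    [0, 0, 0],
    [0, 0, 0],
    [0, 0, 0],
    [0, 0, 0],
    [0, 0, 0],
    [0, 0, 0],
    [0, 0, 0]
  ],
  "gripper": [0.08, 0.08, 0.08, 0, 0, 0, 0, 0, 0, 0, 0, 0, 0, 0]
}}

```text
time: 7.7
tool_pos: [0.5512, -0.2025, 0.2476]
tcp_rot: [-2.008, -1.645, -0.733]
wrist_force: [-0.2, -0.8, -0.9]
width: 0.001
grip_force: 0.0
```

Run:
```python
from h import *
s=read_state();print(s['q'],s['width'],s['grip_force'],s['wrist_force'],goal(W(-.105,0,.127),.7))
o=np.zeros((560,800,3),np.uint8)
for i,(n,(x,y)) in enumerate((("top",(310,170)),("side",(280,130)))):
    im=vision.read_camera(n)[:,:,::-1]; o[:,i*400:i*400+400]=cv2.resize(im[y:y+140,x:x+100],None,fx=4,fy=4,interpolation=cv2.INTER_CUBIC)
cv2.imwrite('pics/c4.png',o)
```

```text
[-0.73211467  0.28532894  1.70223427  0.5881322   1.567332   -0.66308357] 0.0008841277826464363 0.0 [-0.24436672 -0.75244629 -0.94215453] (array([-0.0306,  0.0016,  0.1323]), array([-0.0014, -0.0041, -0.0056]), array([-0.1673,  0.0012,  0.2476]))
```

View pics/c4.png

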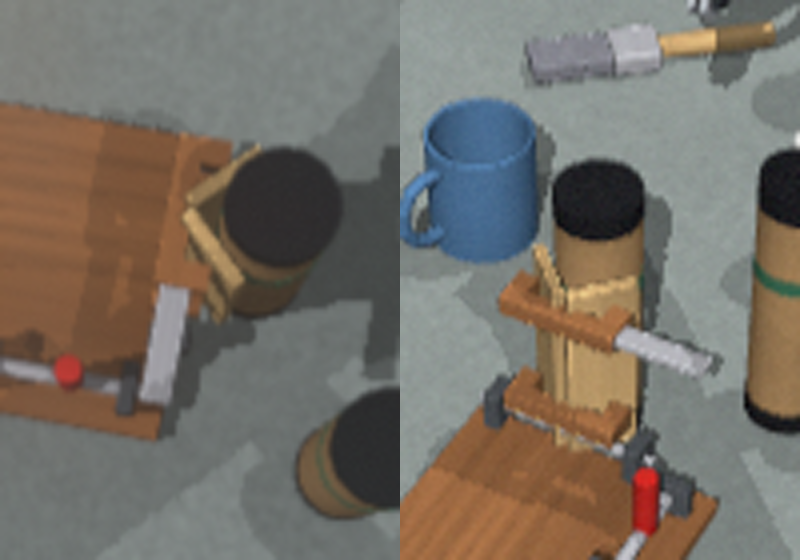

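The tube is standing squarely in the V, cap at top-crop (282,207). Next is the tilted approach.

Emit:
{"name": "jog_arm", "arguments": {
  "turn": [
    [0, 0, 0],
    [0, 0, 0],
    [0, 0, 0],
    [0, 0, 0],
    [0, 0, 0],
    [0, 0, 0],
    [0, 0, 0],
    [0, 0, 0],
    [0, 0, 0],
    [0, 0, 0],
    [0, 0, 0]
  ],
  "delta_pos": [
    [-0.0044, 0.0002, 0.0189],
    [-0.0044, 0.0002, 0.0189],
    [-0.0044, 0.0002, 0.0189],
    [-0.0044, 0.0002, 0.0189],
    [-0.0044, 0.0002, 0.0189],
    [-0.0044, 0.0002, 0.0189],
    [-0.0044, 0.0002, 0.0189],
    [0.0077, 0, 0.0064],
    [0.0038, 0, 0.0032],
    [0.0038, 0, 0.0032],
    [0, 0, 0]
  ],
  "gripper": [0, 0, 0, 0, 0, 0, 0, 0, 0, 0, 0]
}}

```text
time: 8.72
tool_pos: [0.5707, -0.1199, 0.1314]
tcp_rot: [-2.007, -1.658, -0.734]
wrist_force: [0.2, -0.2, -1.2]
width: -0.0
grip_force: 0.0
```

Run:
```python
from h import *
s=read_state();print(RC.T@s['wrist_force'][:2],s['wrist_force'],goal(W(-.076,0,.127),.7))
```

```text
[-0.11740481 -0.18204042] [ 0.15617237 -0.15010927 -1.1698109 ] (array([ 0.0022, -0.0022,  0.0076]), array([0.0012, 0.0013, 0.0033]), array([-0.0825, -0.0022,  0.1314]))
```

```bash
cat >> h.py <<'E'
def tip(th,press=.002):
    t=.7*(1-th/1.5708); q=t+th; d=.068-press+.011*np.cos(q); s=.112-.011*np.sin(q)
    return np.array([s*np.sin(th)-d*np.cos(th),0,.026+s*np.cos(th)+d*np.sin(th)]),t
def rows(th0,th1,n,press=(.002,.002),y=0):
    s=read_state(); M=Ro.from_rotvec(s['tcp_rot']).as_matrix(); p=s['tool_pos']; out=[]
    for th,pr in zip(np.linspace(th0,th1,n+1)[1:],np.linspace(*press,n+1)[1:]):
        q,t=tip(th,pr); q=W(*q); zc=np.r_[RC@[np.sin(t),0],-np.cos(t)]; yc=np.r_[RC@[0,-1],0]; G=np.c_[np.cross(yc,zc),yc,zc]
        out.append((list((M.T@(q-p)*1000).round(1)),list(Ro.from_matrix(M.T@G).as_rotvec().round(3)))); p=q;M=G
    for o in out: print(*o)
E
python3 - <<'E'
from h import *
rows(.02,.40,16,(.0,.003))
E
```

```text
[np.float64(10.1), np.float64(-2.1), np.float64(5.2)] [np.float64(0.001), np.float64(-0.018), np.float64(0.003)]
[np.float64(3.2), np.float64(0.0), np.float64(0.6)] [np.float64(-0.0), np.float64(-0.011), np.float64(0.0)]
[np.float64(3.2), np.float64(0.0), np.float64(0.6)] [np.float64(0.0), np.float64(-0.011), np.float64(-0.0)]
[np.float64(3.2), np.float64(-0.0), np.float64(0.7)] [np.float64(-0.0), np.float64(-0.011), np.float64(-0.0)]
[np.float64(3.2), np.float64(-0.0), np.float64(0.7)] [np.float64(0.0), np.float64(-0.011), np.float64(0.0)]
[np.float64(3.1), np.float64(-0.0), np.float64(0.8)] [np.float64(-0.0), np.float64(-0.011), np.float64(-0.0)]
[np.float64(3.1), np.float64(-0.0), np.float64(0.8)] [np.float64(-0.0), np.float64(-0.011), np.float64(0.0)]
[np.float64(3.1), np.float64(0.0), np.float64(0.9)] [np.float64(0.0), np.float64(-0.011), np.float64(0.0)]
[np.float64(3.1), np.float64(-0.0), np.float64(0.9)] [np.float64(-0.0), np.float64(-0.011), np.float64(-0.0)]
[np.float64(3.1), np.float64(0.0), np.float64(1.0)] [np.float64(0.0), np.float64(-0.011), np.float64(-0.0)]
[np.float64(3.1), np.float64(-0.0), np.float64(1.0)] [np.float64(0.0), np.float64(-0.011), np.float64(0.0)]
[np.float64(3.0), np.float64(0.0), np.float64(1.0)] [np.float64(-0.0), np.float64(-0.011), np.float64(0.0)]
[np.float64(3.0), np.float64(-0.0), np.float64(1.1)] [np.float64(-0.0), np.float64(-0.011), np.float64(0.0)]
[np.float64(3.0), np.float64(-0.0), np.float64(1.1)] [np.float64(-0.0), np.float64(-0.011), np.float64(-0.0)]
[np.float64(3.0), np.float64(0.0), np.float64(1.2)] [np.float64(0.0), np.float64(-0.011), np.float64(0.0)]
[np.float64(3.0), np.float64(-0.0), np.float64(1.2)] [np.float64(-0.0), np.float64(-0.011), np.float64(-0.0)]
```

Emit:
{"name": "jog_arm", "arguments": {
  "turn": [
    [0, 0, 0],
    [0, 0, 0],
    [0, 0, 0],
    [0, -0.01, 0],
    [0, -0.01, 0],
    [0, -0.01, 0],
    [0, -0.01, 0]
  ],
  "delta_pos": [
    [0.0035, -0.001, 0.0017],
    [0.0035, -0.001, 0.0017],
    [0.0031, 0, 0.0018],
    [0.0032, 0, 0.0006],
    [0.0032, 0, 0.0006],
    [0.0032, 0, 0.0007],
    [0.0032, 0, 0.0007]
  ],
  "gripper": [0, 0, 0, 0, 0, 0, 0]
}}

```text
time: 9.3
tool_pos: [0.5736, -0.1017, 0.1378]
tcp_rot: [-2.044, -1.68, -0.696]
wrist_force: [2.0, -10.4, -2.5]
width: 0.003
grip_force: 4.3
```

Run:
```python
from h import *
s=read_state();print(RC.T@s['wrist_force'][:2],s['wrist_force'],loc(s['tool_pos']),W(*tip(.115,.001)[0]),loc(W(*tip(.115,.001)[0])))
rows(.115,.6,18,(.001,.003))
```

```text
[-9.84212741 -4.00938066] [  2.04930346 -10.42798929  -2.46090815] [[-0.06407846 -0.00149932  0.13777393]] [ 0.57243029 -0.0998136   0.13830213] [[-6.24710429e-02 -1.57555631e-17  1.38302125e-01]]
[np.float64(5.1), np.float64(-1.5), np.float64(1.3)] [np.float64(0.006), np.float64(-0.016), np.float64(-0.0)]
[np.float64(3.5), np.float64(0.0), np.float64(0.8)] [np.float64(-0.0), np.float64(-0.012), np.float64(0.0)]
[np.float64(3.5), np.float64(-0.0), np.float64(0.9)] [np.float64(0.0), np.float64(-0.012), np.float64(0.0)]
[np.float64(3.4), np.float64(-0.0), np.float64(0.9)] [np.float64(-0.0), np.float64(-0.012), np.float64(-0.0)]
[np.float64(3.4), np.float64(-0.0), np.float64(1.0)] [np.float64(0.0), np.float64(-0.012), np.float64(0.0)]
[np.float64(3.4), np.float64(0.0), np.float64(1.0)] [np.float64(0.0), np.float64(-0.012), np.float64(-0.0)]
[np.float64(3.4), np.float64(-0.0), np.float64(1.1)] [np.float64(-0.0), np.float64(-0.012), np.float64(-0.0)]
[np.float64(3.4), np.float64(0.0), np.float64(1.1)] [np.float64(0.0), np.float64(-0.012), np.float64(0.0)]
[np.float64(3.3), np.float64(0.0)
[... 351 characters left out ...]
at64(-0.0), np.float64(-0.012), np.float64(0.0)]
[np.float64(3.2), np.float64(-0.0), np.float64(1.4)] [np.float64(-0.0), np.float64(-0.012), np.float64(0.0)]
[np.float64(3.2), np.float64(0.0), np.float64(1.5)] [np.float64(-0.0), np.float64(-0.012), np.float64(-0.0)]
[np.float64(3.2), np.float64(-0.0), np.float64(1.5)] [np.float64(0.0), np.float64(-0.012), np.float64(0.0)]
[np.float64(3.2), np.float64(0.0), np.float64(1.6)] [np.float64(-0.0), np.float64(-0.012), np.float64(-0.0)]
[np.float64(3.1), np.float64(-0.0), np.float64(1.6)] [np.float64(0.0), np.float64(-0.012), np.float64(0.0)]
[np.float64(3.1), np.float64(-0.0), np.float64(1.7)] [np.float64(-0.0), np.float64(-0.012), np.float64(0.0)]
```

Emit:
{"name": "jog_arm", "arguments": {
  "turn": [
    [0, -0.012, 0],
    [0, -0.012, 0],
    [0, -0.012, 0],
    [0, -0.012, 0],
    [0, -0.012, 0],
    [0, -0.012, 0],
    [0, -0.012, 0],
    [0, -0.012, 0],
    [0, -0.012, 0],
    [0, -0.012, 0]
  ],
  "delta_pos": [
    [0.0038, -0.0005, 0.0009],
    [0.0035, -0.0005, 0.0008],
    [0.0035, -0.0005, 0.0009],
    [0.0034, 0, 0.0009],
    [0.0034, 0, 0.001],
    [0.0034, 0, 0.001],
    [0.0034, 0, 0.0011],
    [0.0034, 0, 0.0011],
    [0.0033, 0, 0.0012],
    [0.0033, 0, 0.0013]
  ],
  "gripper": [0, 0, 0, 0, 0, 0, 0, 0, 0, 0]
}}

```text
time: 10.13
tool_pos: [0.5795, -0.0679, 0.1504]
tcp_rot: [-2.123, -1.745, -0.587]
wrist_force: [1.9, -9.1, 1.6]
width: 0.001
grip_force: 4.1
```

Run:
```python
from h import *
s=read_state();print(RC.T@s['wrist_force'][:2],s['wrist_force'],loc(s['tool_pos']),loc(W(*tip(.385,.001)[0])))
o=np.zeros((560,800,3),np.uint8)
for i,(n,(x,y)) in enumerate((("top",(310,170)),("side",(280,130)))):
    im=vision.read_camera(n)[:,:,::-1]; o[:,i*400:i*400+400]=cv2.resize(im[y:y+140,x:x+100],None,fx=4,fy=4,interpolation=cv2.INTER_CUBIC)
cv2.imwrite('pics/c5.png',o)
```

```text
[-8.52001952 -3.64952049] [ 1.94943205 -9.06142633  1.57936071] [[-0.02974407 -0.0008458   0.15037978]] [[-2.95324607e-02 -4.54641185e-18  1.49417914e-01]]
```

View pics/c5.png

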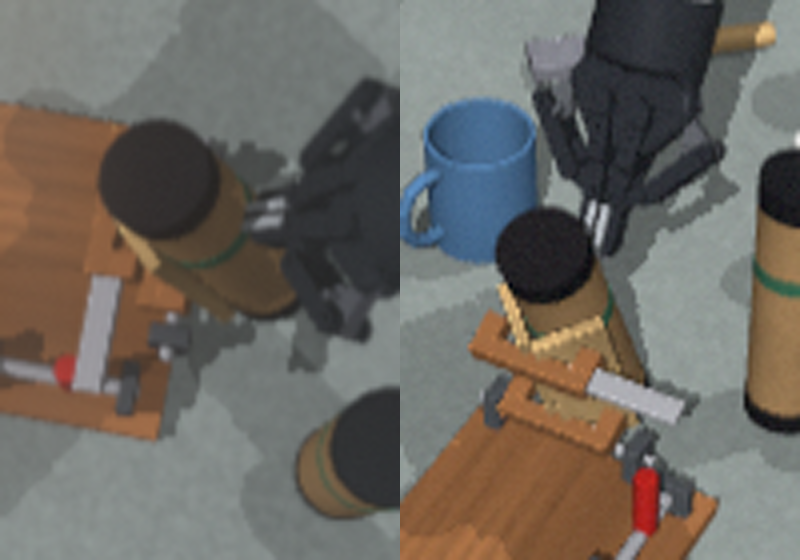

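Tube and trough tilt together: the cap is at side-crop (545,255) and the finger is on the tube's back at (595,225). Continuing.

Run:
```python
from h import *
rows(.385,.95,18,(.001,.0025))
```

```text
[np.float64(2.6), np.float64(-0.7), np.float64(2.3)] [np.float64(0.007), np.float64(-0.021), np.float64(0.001)]
[np.float64(3.8), np.float64(0.0), np.float64(1.5)] [np.float64(-0.0), np.float64(-0.014), np.float64(0.0)]
[np.float64(3.8), np.float64(-0.0), np.float64(1.6)] [np.float64(-0.0), np.float64(-0.014), np.float64(0.0)]
[np.float64(3.7), np.float64(-0.0), np.float64(1.7)] [np.float64(0.0), np.float64(-0.014), np.float64(-0.0)]
[np.float64(3.7), np.float64(-0.0), np.float64(1.7)] [np.float64(-0.0), np.float64(-0.014), np.float64(0.0)]
[np.float64(3.7), np.float64(0.0), np.float64(1.8)] [np.float64(0.0), np.float64(-0.014), np.float64(-0.0)]
[np.float64(3.6), np.float64(-0.0), np.float64(1.9)] [np.float64(-0.0), np.float64(-0.014), np.float64(0.0)]
[np.float64(3.6), np.float64(0.0), np.float64(1.9)] [np.float64(-0.0), np.float64(-0.014), np.float64(-0.0)]
[np.float64(3.6), np.float64(0.0), np.float64(2.0)] [np.float64(0.0), np.float64(-0.014), np.float64(-0.0)]
[np.float64(3.5), np.float64(-0.0), np.float64(2.1)] [np.float64(0.0), np.float64(-0.014), np.float64(-0.0)]
[np.float6
[... 157 characters left out ...]
oat64(0.0), np.float64(-0.014), np.float64(-0.0)]
[np.float64(3.4), np.float64(0.0), np.float64(2.2)] [np.float64(-0.0), np.float64(-0.014), np.float64(0.0)]
[np.float64(3.3), np.float64(-0.0), np.float64(2.3)] [np.float64(-0.0), np.float64(-0.014), np.float64(-0.0)]
[np.float64(3.3), np.float64(0.0), np.float64(2.4)] [np.float64(0.0), np.float64(-0.014), np.float64(-0.0)]
[np.float64(3.3), np.float64(-0.0), np.float64(2.4)] [np.float64(-0.0), np.float64(-0.014), np.float64(0.0)]
[np.float64(3.2), np.float64(-0.0), np.float64(2.5)] [np.float64(0.0), np.float64(-0.014), np.float64(0.0)]
[np.float64(3.2), np.float64(0.0), np.float64(2.5)] [np.float64(0.0), np.float64(-0.014), np.float64(-0.0)]
```

Emit:
{"name": "jog_arm", "arguments": {
  "turn": [
    [0.003, -0.014, 0],
    [0.003, -0.014, 0],
    [0, -0.014, 0],
    [0, -0.014, 0],
    [0, -0.014, 0],
    [0, -0.014, 0],
    [0, -0.014, 0],
    [0, -0.014, 0],
    [0, -0.014, 0],
    [0, -0.014, 0],
    [0, -0.014, 0],
    [0, -0.014, 0],
    [0, -0.014, 0],
    [0, -0.014, 0],
    [0, -0.014, 0],
    [0, -0.014, 0],
    [0, -0.014, 0],
    [0, -0.014, 0]
  ],
  "delta_pos": [
    [0.003, -0.0005, 0.002],
    [0.0038, -0.0003, 0.0015],
    [0.0038, 0, 0.0016],
    [0.0037, 0, 0.0017],
    [0.0037, 0, 0.0017],
    [0.0037, 0, 0.0018],
    [0.0036, 0, 0.0019],
    [0.0036, 0, 0.0019],
    [0.0036, 0, 0.002],
    [0.0035, 0, 0.0021],
    [0.0035, 0, 0.0021],
    [0.0034, 0, 0.0022],
    [0.0034, 0, 0.0022],
    [0.0033, 0, 0.0023],
    [0.0033, 0, 0.0024],
    [0.0033, 0, 0.0024],
    [0.0032, 0, 0.0025],
    [0.0032, 0, 0.0025]
  ],
  "gripper": [0, 0, 0, 0, 0, 0, 0, 0, 0, 0, 0, 0, 0, 0, 0, 0, 0, 0]
}}

```text
time: 11.73
tool_pos: [0.5932, 0.0047, 0.1445]
tcp_rot: [-2.271, -1.873, -0.331]
wrist_force: [2.6, -3.5, 6.6]
width: 0.001
grip_force: 3.7
```

Run:
```python
from h import *
s=read_state();print(RC.T@s['wrist_force'][:2],s['wrist_force'],loc(s['tool_pos']),loc(W(*tip(.95,.001)[0])))
rows(.94,1.5,18,(.001,.0025))
```

```text
[-2.92563247 -3.20059386] [ 2.58073082 -3.48467428  6.61701597] [[ 0.04413916 -0.00037361  0.14447481]] [[4.15480319e-02 4.59846555e-17 1.42642877e-01]]
[np.float64(-0.9), np.float64(-0.4), np.float64(2.8)] [np.float64(0.003), np.float64(-0.02), np.float64(0.002)]
[np.float64(3.1), np.float64(0.0), np.float64(2.6)] [np.float64(0.0), np.float64(-0.014), np.float64(0.0)]
[np.float64(3.0), np.float64(-0.0), np.float64(2.6)] [np.float64(-0.0), np.float64(-0.014), np.float64(0.0)]
[np.float64(3.0), np.float64(0.0), np.float64(2.7)] [np.float64(0.0), np.float64(-0.014), np.float64(-0.0)]
[np.float64(2.9), np.float64(-0.0), np.float64(2.7)] [np.float64(-0.0), np.float64(-0.014), np.float64(0.0)]
[np.float64(2.9), np.float64(-0.0), np.float64(2.8)] [np.float64(0.0), np.float64(-0.014), np.float64(-0.0)]
[np.float64(2.8), np.float64(0.0), np.float64(2.8)] [np.float64(-0.0), np.float64(-0.014), np.float64(0.0)]
[np.float64(2.8), np.float64(-0.0), np.float64(2.9)] [np.float64(-0.0), np.float64(-0.014), np.float64(-0.0)]
[np.float64(2.7), np.float64(0.0), np.float64(2.9)] [np.float64(-0.0), np.f
[... 311 characters left out ...]
t64(0.0), np.float64(-0.014), np.float64(-0.0)]
[np.float64(2.5), np.float64(0.0), np.float64(3.1)] [np.float64(0.0), np.float64(-0.014), np.float64(0.0)]
[np.float64(2.4), np.float64(-0.0), np.float64(3.2)] [np.float64(-0.0), np.float64(-0.014), np.float64(-0.0)]
[np.float64(2.4), np.float64(-0.0), np.float64(3.2)] [np.float64(0.0), np.float64(-0.014), np.float64(-0.0)]
[np.float64(2.3), np.float64(0.0), np.float64(3.3)] [np.float64(-0.0), np.float64(-0.014), np.float64(0.0)]
[np.float64(2.2), np.float64(-0.0), np.float64(3.3)] [np.float64(-0.0), np.float64(-0.014), np.float64(0.0)]
[np.float64(2.2), np.float64(-0.0), np.float64(3.3)] [np.float64(-0.0), np.float64(-0.014), np.float64(-0.0)]
```

Emit:
{"name": "jog_arm", "arguments": {
  "turn": [
    [0, -0.014, 0],
    [0, -0.014, 0],
    [0, -0.014, 0],
    [0, -0.014, 0],
    [0, -0.014, 0],
    [0, -0.014, 0],
    [0, -0.014, 0],
    [0, -0.014, 0],
    [0, -0.014, 0],
    [0, -0.014, 0],
    [0, -0.014, 0],
    [0, -0.014, 0],
    [0, -0.014, 0],
    [0, -0.014, 0],
    [0, -0.014, 0],
    [0, -0.014, 0]
  ],
  "delta_pos": [
    [0.0015, 0, 0.0028],
    [0.0028, 0, 0.0026],
    [0.003, 0, 0.0026],
    [0.0029, 0, 0.0027],
    [0.0029, 0, 0.0027],
    [0.0028, 0, 0.0028],
    [0.0028, 0, 0.0028],
    [0.0027, 0, 0.0029],
    [0.0027, 0, 0.0029],
    [0.0026, 0, 0.003],
    [0.0026, 0, 0.003],
    [0.0025, 0, 0.0031],
    [0.0024, 0, 0.0031],
    [0.0024, 0, 0.0032],
    [0.0023, 0, 0.0032],
    [0.0023, 0, 0.0033]
  ],
  "gripper": [0, 0, 0, 0, 0, 0, 0, 0, 0, 0, 0, 0, 0, 0, 0, 0]
}}

```text
time: 13.07
tool_pos: [0.6029, 0.0544, 0.1064]
tcp_rot: [-2.392, -1.974, -0.083]
wrist_force: [3.6, 1.5, 7.1]
width: -0.001
grip_force: 3.3
```

Run:
```python
from h import *
s=read_state();print(RC.T@s['wrist_force'][:2],s['wrist_force'],loc(s['tool_pos']),loc(W(*tip(1.44,.001)[0])))
rows(1.42,1.571,6,(.001,.002))
o=np.zeros((560,800,3),np.uint8)
for i,(n,(x,y)) in enumerate((("top",(290,170)),("side",(270,150)))):
    im=vision.read_camera(n)[:,:,::-1]; o[:,i*400:i*400+400]=cv2.resize(im[y:y+140,x:x+100],None,fx=4,fy=4,interpolation=cv2.INTER_CUBIC)
cv2.imwrite('pics/c6.png',o)
```

```text
[ 2.1637065 -3.2406041] [3.59513827 1.50270475 7.08641218] [[ 0.09476019 -0.00034449  0.10643915]] [[9.13236279e-02 8.61154517e-18 1.06394351e-01]]
[np.float64(-3.0), np.float64(-0.4), np.float64(0.5)] [np.float64(0.004), np.float64(-0.01), np.float64(0.002)]
[np.float64(1.8), np.float64(0.0), np.float64(2.8)] [np.float64(-0.0), np.float64(-0.011), np.float64(0.0)]
[np.float64(1.8), np.float64(0.0), np.float64(2.8)] [np.float64(-0.0), np.float64(-0.011), np.float64(-0.0)]
[np.float64(1.8), np.float64(-0.0), np.float64(2.8)] [np.float64(-0.0), np.float64(-0.011), np.float64(0.0)]
[np.float64(1.7), np.float64(-0.0), np.float64(2.8)] [np.float64(0.0), np.float64(-0.011), np.float64(-0.0)]
[np.float64(1.7), np.float64(-0.0), np.float64(2.9)] [np.float64(-0.0), np.float64(-0.011), np.float64(0.0)]
```

View pics/c6.png

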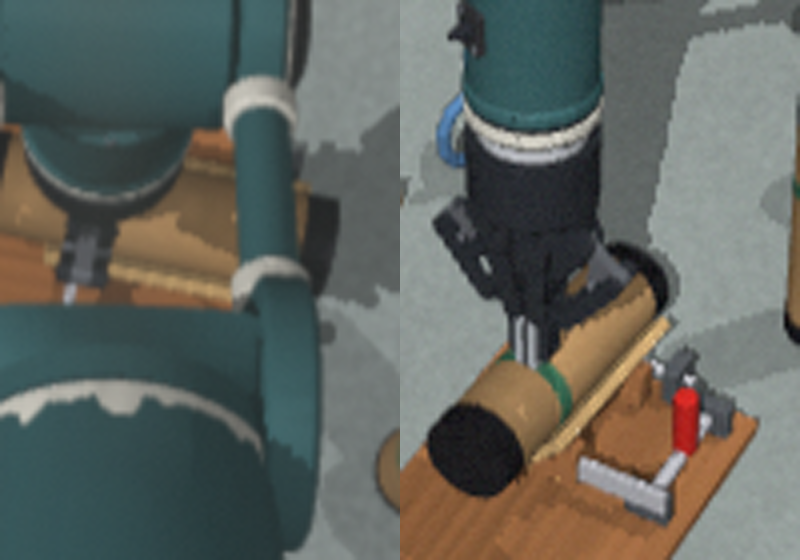

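The trough is nearly flat, with the tube lying in the V. The last few degrees come next.

Emit:
{"name": "jog_arm", "arguments": {
  "turn": [
    [0, -0.01, 0],
    [0, -0.01, 0],
    [0, -0.01, 0],
    [0, -0.01, 0],
    [0, -0.01, 0],
    [0, 0, 0],
    [0, 0, 0],
    [0, 0, 0]
  ],
  "delta_pos": [
    [0.0005, 0, 0.0027],
    [0.0005, 0, 0.0028],
    [0.0008, 0, 0.0028],
    [0.0008, 0, 0.0028],
    [0.0008, 0, 0.002],
    [0, 0, 0.001],
    [0, 0, 0.001],
    [0, 0, 0]
  ],
  "gripper": [0, 0, 0, 0, 0, 0, 0, 0]
}}

```text
time: 13.83
tool_pos: [0.6036, 0.0613, 0.0933]
tcp_rot: [-2.414, -1.992, -0.028]
wrist_force: [-1.3, 9.8, 15.8]
width: 0.003
grip_force: 8.1
```

Run:
```python
from h import *
s=read_state();print(RC.T@s['wrist_force'][:2],s['wrist_force'],loc(s['tool_pos']),goal(W(.098,0,.094)))
```

```text
[9.34763342 3.15506274] [-1.30556121  9.77896628 15.77966765] [[0.10160988 0.0002919  0.09334454]] (array([-0.0036,  0.0003, -0.0007]), array([ 0.0028, -0.0212,  0.0017]), array([0.1016, 0.0003, 0.0933]))
```

Emit:
{"name": "jog_arm", "arguments": {
  "turn": [
    [0, 0, 0],
    [0, 0, 0],
    [0, 0, 0]
  ],
  "delta_pos": [
    [0.001, 0, 0.0012],
    [0.001, 0, 0.0008],
    [0, 0, 0]
  ],
  "gripper": [0, 0, 0]
}}

```text
time: 14.08
tool_pos: [0.6038, 0.0615, 0.0932]
tcp_rot: [-2.415, -1.994, -0.025]
wrist_force: [-6.8, 3.9, 25.8]
width: 0.001
grip_force: 13.4
```

Run:
```python
from h import *
s=read_state();print(RC.T@s['wrist_force'][:2],s['wrist_force'],loc(s['tool_pos']),goal(W(.098,0,.094)))
```

```text
[2.54290281 7.45372632] [-6.82839506  3.92395359 25.79513916] [[0.1018134  0.0001533  0.09315526]] (array([-0.0038,  0.0001, -0.0009]), array([ 0.0028, -0.018 ,  0.0025]), array([0.1018, 0.0002, 0.0932]))
```

Emit:
{"name": "jog_arm", "arguments": {
  "turn": [
    [0, -0.01, 0],
    [0, -0.008, 0],
    [0, 0, 0],
    [0, 0, 0],
    [0, 0, 0],
    [0, 0, 0],
    [0, 0, 0],
    [0, 0, 0]
  ],
  "delta_pos": [
    [0, 0, -0.005],
    [0, 0, -0.015],
    [0, 0, -0.03],
    [-0.02, -0.021, 0],
    [-0.02, -0.021, 0],
    [-0.02, -0.021, 0],
    [-0.02, -0.021, 0],
    [0, 0, 0]
  ],
  "gripper": [0, 0, 0, 0, 0, 0, 0, 0]
}}

```text
time: 14.75
tool_pos: [0.4975, -0.0046, 0.1358]
tcp_rot: [-2.421, -1.996, 0.016]
wrist_force: [0.1, -0.0, -1.2]
width: -0.001
grip_force: 0.0
```

Run:
```python
from h import *
s=read_state();print(s['wrist_force'],goal(W(.020,.084,.052)))
o=np.zeros((560,800,3),np.uint8)
for i,(n,(x,y)) in enumerate((("top",(260,170)),("side",(260,180)))):
    im=vision.read_camera(n)[:,:,::-1]; o[:,i*400:i*400+400]=cv2.resize(im[y:y+140,x:x+100],None,fx=4,fy=4,interpolation=cv2.INTER_CUBIC)
cv2.imwrite('pics/c7.png',o)
```

```text
[ 0.07496772 -0.03249703 -1.15682329] (array([0.0038, 0.0086, 0.0837]), array([-0.0096,  0.0056,  0.0011]), array([0.0166, 0.0918, 0.1358]))
```

View pics/c7.png

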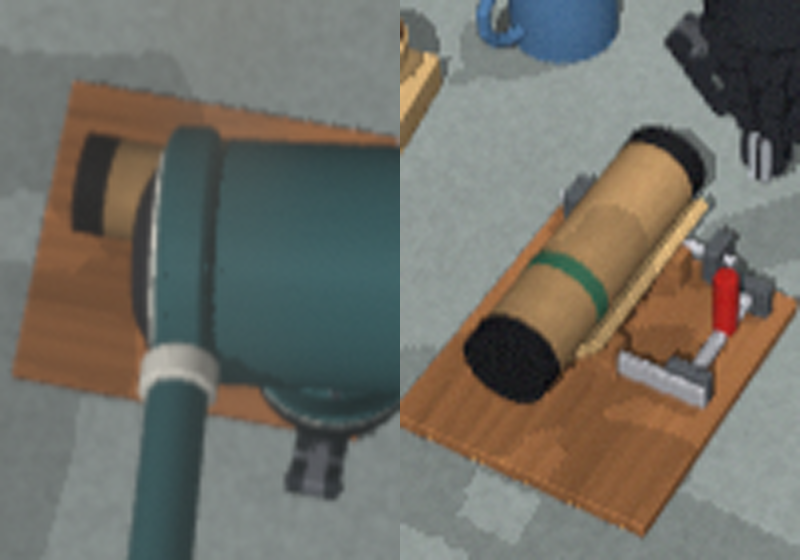

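The tube lies in the flat trough, with its end cap at side-crop (515,360). The red knob at (725,300) is still drawn back. The fingers go down behind it.

Emit:
{"name": "jog_arm", "arguments": {
  "turn": [
    [0, 0, 0],
    [0, 0, 0],
    [0, 0, 0],
    [0, 0, 0],
    [0, 0, 0],
    [0, 0, 0],
    [0, 0, 0]
  ],
  "delta_pos": [
    [0.0005, 0.003, 0.007],
    [0.0005, 0.003, 0.015],
    [0.0005, 0.0026, 0.015],
    [0.0005, 0, 0.015],
    [0.0005, 0, 0.015],
    [0.0005, 0, 0.015],
    [0, 0, 0]
  ],
  "gripper": [0, 0, 0, 0, 0, 0, 0]
}}

```text
time: 15.43
tool_pos: [0.5095, -0.0011, 0.0511]
tcp_rot: [-2.417, -1.998, 0.016]
wrist_force: [-0.2, 1.2, -0.4]
width: -0.0
grip_force: 0.0
```

Run:
```python
from h import *
s=read_state();print(s['wrist_force'],goal(W(.074,.084,.052)))
print("cap end",loc(plane("top",[(278.3,216)],.066)))
```

```text
[-0.2466458   1.16081974 -0.39158365] (array([ 0.0516, -0.0031, -0.0011]), array([-0.0107,  0.0046,  0.0037]), array([0.0224, 0.0807, 0.0511]))
cap end [[0.17778122 0.00214849 0.066     ]]
```

Emit:
{"name": "jog_arm", "arguments": {
  "turn": [
    [0, 0, 0],
    [0, 0, 0],
    [0, 0, 0],
    [0, 0, 0],
    [0, 0, 0],
    [0, 0, 0],
    [0, 0, 0],
    [0, 0, 0],
    [0, 0, 0],
    [0, 0, 0],
    [0, 0, 0],
    [0, 0, 0]
  ],
  "delta_pos": [
    [0.0035, -0.0005, 0],
    [0.0035, -0.0005, 0],
    [0.0035, -0.0005, 0],
    [0.0035, -0.0005, 0],
    [0.0035, 0, 0],
    [0.0035, 0, 0],
    [0.0035, 0, 0],
    [0.0035, 0, 0],
    [0.0035, 0, 0],
    [0.0035, 0, 0],
    [0.0035, 0, 0],
    [0, 0, 0]
  ],
  "gripper": [0, 0, 0, 0, 0, 0, 0, 0, 0, 0, 0, 0]
}}

```text
time: 16.43
tool_pos: [0.5176, 0.0359, 0.0557]
tcp_rot: [2.42, 2.001, -0.008]
wrist_force: [0.9, -4.2, 1.2]
width: -0.002
grip_force: 2.0
```

Run:
```python
from h import *
s=read_state();print(RC.T@s['wrist_force'][:2],s['wrist_force'],goal(W(.074,.084,.052)))
```

```text
[-3.95874393 -1.66542997] [ 0.87606156 -4.20450076  1.21583088] (array([ 0.0139, -0.0042,  0.0037]), array([-0.0019,  0.0051,  0.004 ]), array([0.0602, 0.0798, 0.0557]))
```

Pushing at about 6 N; I'll go on in small steps until the end stop shows in the force.

Emit:
{"name": "jog_arm", "arguments": {
  "turn": [
    [0, 0, 0],
    [0, 0, 0],
    [0, 0, 0],
    [0, 0, 0],
    [0, 0, 0]
  ],
  "delta_pos": [
    [0.002, -0.0005, 0],
    [0.002, -0.0005, 0],
    [0.002, 0, 0],
    [0.001, 0, 0],
    [0, 0, 0]
  ],
  "gripper": [0, 0, 0, 0, 0]
}}

```text
time: 16.85
tool_pos: [0.5187, 0.0425, 0.0558]
tcp_rot: [2.419, 2.0, -0.006]
wrist_force: [2.0, -6.6, -1.5]
width: -0.0
grip_force: 2.5
```

Run:
```python
from h import *
s=read_state();print(RC.T@s['wrist_force'][:2],s['wrist_force'],goal(W(.074,.084,.052)))
im=vision.read_camera("side");x,y,w,h=300,190,70,90
hsv=cv2.cvtColor(im[:,:,::-1].copy(),cv2.COLOR_BGR2HSV);m=cv2.inRange(hsv,(0,150,120),(6,255,255))|cv2.inRange(hsv,(174,150,120),(180,255,255));ys,xs=np.nonzero(m[y:y+h,x:x+w]);t=ys.min()+y
print(xs.mean()+x,t,loc(plane("side",[(xs.mean()+x,t+2)],.075)))
```

```text
[-6.09320981 -3.20101295] [ 1.97422117 -6.59364394 -1.45642511] (array([ 0.0071, -0.0039,  0.0037]), array([-0.0003,  0.0051,  0.0039]), array([0.0669, 0.08  , 0.0558]))
334.55056179775283 256 [[0.08800384 0.08351839 0.075     ]]
```

Emit:
{"name": "jog_arm", "arguments": {
  "turn": [
    [0, 0, 0],
    [0, 0, 0],
    [0, 0, 0],
    [0, 0, 0]
  ],
  "delta_pos": [
    [0.0015, 0, 0],
    [0.0015, 0, 0],
    [0.001, 0, 0],
    [0, 0, 0]
  ],
  "gripper": [0, 0, 0, 0]
}}

```text
time: 17.23
tool_pos: [0.5191, 0.0449, 0.0558]
tcp_rot: [2.416, 2.0, -0.01]
wrist_force: [3.5, -11.8, 1.0]
width: -0.002
grip_force: 5.8
```

Run:
```python
from h import *
s=read_state();print(RC.T@s['wrist_force'][:2],s['wrist_force'],loc(s['tool_pos']))
```

```text
[-10.9617173   -5.67662402] [  3.47113854 -11.8462865    1.04797835] [[0.0693167  0.08001464 0.05579401]]
```

Emit:
{"name": "jog_arm", "arguments": {
  "turn": [
    [0, 0, 0],
    [0, 0, 0],
    [0, 0, 0]
  ],
  "delta_pos": [
    [0.0015, 0, 0],
    [0.001, 0, 0],
    [0, 0, 0]
  ],
  "gripper": [0, 0, 0]
}}

```text
time: 17.48
tool_pos: [0.5192, 0.0451, 0.0558]
tcp_rot: [2.413, 2.0, -0.015]
wrist_force: [1.0, -21.3, 2.8]
width: -0.005
grip_force: 10.1
```

Run:
```python
from h import *
s=read_state();print(RC.T@s['wrist_force'][:2],s['wrist_force'],loc(s['tool_pos']))
```

```text
[-20.70126622  -5.09319598] [  1.03238202 -21.29359659   2.79689478] [[0.06956985 0.08003528 0.05580763]]
```

The bolt is on its end stop: 21 N and no further motion. Now I back off, lift and retreat, then check.

Emit:
{"name": "jog_arm", "arguments": {
  "turn": [
    [0, 0, 0],
    [0, 0, 0],
    [0, 0, 0],
    [0, 0, 0],
    [0, 0, 0],
    [0, 0, 0],
    [0, 0, 0],
    [0, 0, 0],
    [0, 0, 0],
    [0, 0, 0]
  ],
  "delta_pos": [
    [-0.005, 0, 0],
    [-0.01, 0, 0],
    [0, 0, -0.03],
    [0, 0, -0.04],
    [0, 0, -0.04],
    [0, 0, -0.04],
    [-0.03, -0.03, 0],
    [-0.03, -0.03, 0],
    [-0.03, -0.03, 0],
    [0, 0, 0]
  ],
  "gripper": [0, 0, 0, 0, 0, 0, 0, 0, 0, 0]
}}

```text
time: 18.32
tool_pos: [0.4064, -0.0365, 0.2046]
tcp_rot: [-2.421, -1.997, 0.016]
wrist_force: [0.1, 0.9, -0.8]
width: 0.0
grip_force: 0.0
```

Run:
```python
from h import *
s=read_state();print(s['wrist_force'],s['tool_pos'])
o=np.zeros((560,800,3),np.uint8)
for i,(n,(x,y)) in enumerate((("top",(260,170)),("side",(260,180)))):
    im=vision.read_camera(n)[:,:,::-1]; cv2.imwrite(f'pics/{n}9.png',im); o[:,i*400:i*400+400]=cv2.resize(im[y:y+140,x:x+100],None,fx=4,fy=4,interpolation=cv2.INTER_CUBIC)
    a=cv2.imread(f'pics/{n}0.png')
cv2.imwrite('pics/c8.png',o)
```

```text
[ 0.06758776  0.90080748 -0.78143148] [ 0.40641391 -0.03651136  0.20457513]
```

View pics/c8.png

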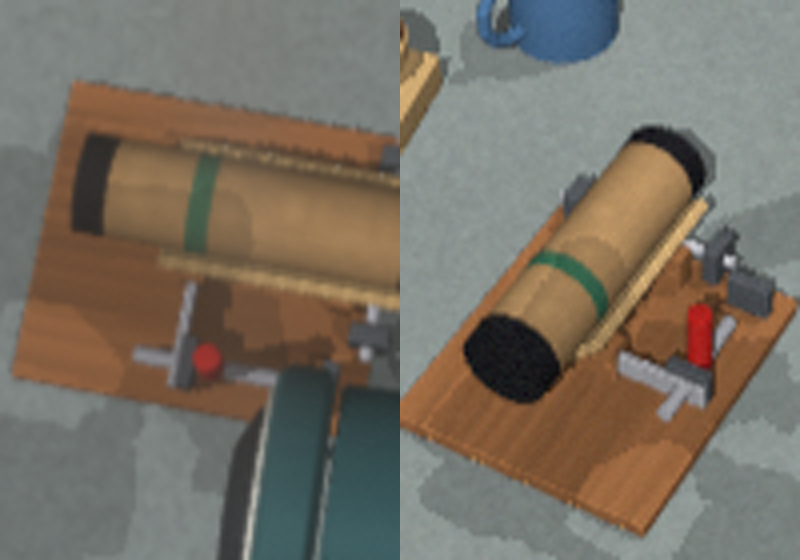

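The rod runs through the lug (top-crop (150,355) to (185,360)), the knob is home at (207,360), and the tube lies in the V. The robot is clear of everything, so I'm handing in.

```bash
python3 -c "
from workcell import ticket; print(ticket.finish_job())"
```

```text
the job is handed in; nothing more can be done
None
```

The tube lies on its side in the flat trough, eased down with the trough. The bolt is pushed fully home through the lug, the arm was clear of everything, and I handed the job in at about 18 s on the robot clock. I did not separately re-measure the jar, mug and discs at the end, but no move passed close to them.

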